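# Hang the spice rack on its screw and load it

### The job

Hang the blue spice rack on the wooden stand: pass the keyhole in its back plate over the screw head, draw the rack down until the screw sits at the top of the slot, and only then let go, leaving it hanging straight. Then stand the spice jar with the green label upright in the front bay of the hanging rack. Drop nothing, and leave the other jar and the salt shaker standing where they are.

Things in the scene. Friction and masses are not known exactly. Their poses are not given: they have to be found in the camera images.
- stand: Fixed upright stand of light wood. Origin on the worktop under the middle of the panel's front face; x points backwards through the panel, away from the side where the rack hangs; z up. Panel 170 mm wide (y), 14 mm thick (x 0 to 14), top edge at z 153 mm; the foot reaches 115 mm behind. Only the screw stands out in front. A wall shelf overhangs at 0.64 m height from x 0.64 on.
- screw (a point): Middle of the bare neck of the steel screw, 5 mm in front of the panel, 135 mm above the worktop; axes as the stand's. The neck, 8 mm thick and 10 mm long, lies along the stand's x; in front of it comes the round head, 20 mm across and 5 mm thick, its front 15 mm from the panel.
- rack: Loose blue metal spice rack, 0.3 to 0.5 kg, standing. Origin on the underside in the plane of the back face; z up, x backwards, y across (84 mm). Tray to x -118 mm, 30 mm high; a cross wall parts rear and front bay. Back plate x -6 to 0, 106 mm high; black tab above it (64 wide, x -14 to 0, z 106 to 152). Locked, its base is 55 mm above the worktop and the tab is clear above the panel.
- rack_grip (a point): Point to grip on the rack's black tab: middle of its 14 mm thickness, 135 mm above the rack's underside, 17 mm below the tab's top. Axes as the rack's: pinch along x, from above.
- keyhole (a point): Centre of the keyhole's round lower opening (28 mm across), in the middle of the back plate's thickness, 52 mm above the rack's underside; axes as the rack's. From it a slot 12 mm wide runs up.
- slot_end (a point): Where the neck's axis lies once the rack is pulled down: in the middle of the back plate's thickness, 28 mm above the keyhole's centre; axes as the rack's.
- bay (a point): Middle of the floor of the rack's front bay, on the floor's upper face; axes as the rack's. The bay is 68 mm (x) by 76 mm (y), its walls rise 24 mm above the floor.
- green_jar: Loose glass spice jar with a green and white label and a red lid, 45 mm in diameter, 106 mm high, about 0.15 kg, standing. Origin in the middle of its underside, z up. Grip it round the lid (85 to 106 mm above its underside, a little wider than the glass).
- orange_jar: Loose glass spice jar with a dark and orange label and a red lid, 45 mm in diameter, 106 mm high, origin in the middle of its underside, z up. A bystander, not to be moved.
- salt_shaker: Loose salt shaker with a grey top, 44 mm in diameter, 90 mm high, origin in the middle of its underside, z up. A bystander, not to be moved.
Things that resemble listed ones, but are neither listed nor needed, are in the scene too. Of the things shaped like the rack, the blue one is meant.

How it is judged:
On the way, in this order (a step that is already met when the one before it is completed fails the run):
1. the keyhole is over the screw and the rack is drawn down to the slot's end while the fingers still hold it (z of screw in the frame of rack between 0.075 and 0.086 m and y of screw in the frame of rack between -0.005 and 0.005 m and x of screw in the frame of rack between -0.01 and 0.004 m and angle between rack's own z axis and vertical below 0.17 rad and contact force between the fingers and rack above 1 N), for 0.1 s.
2. the rack hangs on the screw, let go and at rest (z of screw in the frame of rack between 0.075 and 0.086 m and y of screw in the frame of rack between -0.005 and 0.005 m and x of screw in the frame of rack between -0.01 and 0.004 m and angle between rack's own z axis and vertical below 0.17 rad and contact force between the fingers and rack below 0.1 N and linear speed of rack below 0.02 m/s), for 0.3 s.
At the end, for the whole second after the job is handed in: Rack on the screw, neck at the slot's end (z 75 to 86 mm, y within 5 mm), under 0.17 rad off upright; green jar on the front bay's floor, within 14 mm (x) and 21 mm (y) of its middle, under 0.2 rad off upright; both let go and at rest; the others within 30 mm of their places and upright (all of step 2 and x of green_jar in the frame of rack between -0.094 and -0.066 m and y of green_jar in the frame of rack between -0.021 and 0.021 m and z of green_jar in the frame of rack between 0.002 and 0.012 m and angle between green_jar's own z axis and vertical below 0.2 rad and contact force between the fingers and green_jar below 0.1 N and linear speed of green_jar below 0.02 m/s and distance of each of orange_jar, salt_shaker from where it was at the start of the episode below 0.03 m and angle between each of orange_jar, salt_shaker's own z axis and vertical below 0.3 rad); the robot touches nothing.
It fails at once if the rack is dropped or knocked flying (over 0.6 m/s without the fingers on it) (contact force between the fingers and rack below 0.05 N and linear speed of rack above 0.6 m/s).
It fails at once if the green-label jar is dropped or knocked flying (over 0.6 m/s without the fingers on it) (contact force between the fingers and green_jar below 0.05 N and linear speed of green_jar above 0.6 m/s).
It fails at once if the other jar or the salt shaker is moved over 30 mm or tipped (not (distance of each of orange_jar, salt_shaker from where it was at the start of the episode below 0.03 m and angle between each of orange_jar, salt_shaker's own z axis and vertical below 0.3 rad)).
It also fails if it takes over 70 s, if anything falls off the work surface, if the arm or the gripper's body presses on something with over 40 N, if the wrist force passes 120 N, or if a joint passes its speed limit or range.

### The arm

A 7-joint arm with a two-finger parallel gripper is mounted at the origin on a cart in front of the work surface, level with it; the furniture and walls round the work are solid. World frame = base frame: x ahead of the robot, y to its left, z up, the work surface at z = 0. Lengths are in m, angles in rad, forces in N, time in s.
With the tool pointing down it reaches from about 0.4 to 0.85 m from the base axis. Payload 10.4 kg.
Tool frame: the origin (TCP) lies at the very end of the fingers, on their centre line; the grasp point (between the pads) lies ctrl.grip_point_offset behind it (ctrl.grip_point_offset is the distance from the TCP to the grasp point, in m); z points along the fingers, y is the line along which they close (so a half turn about z gives the same grasp; the last joint's range is limited). The gripper opens to 85 mm and grips with 20 to 120 N. Pads are 22 mm wide; open, the fingers measure 114 mm over their backs; the gripper's body (76 mm by 85 mm) begins 54 mm behind the grasp point. The pads swing forward as they close: fully open they stand 13 mm farther back than shut.
Start: joints at [1.223, 0.332, -0.065, 1.46, 0.022, 1.35, -0.088], TCP at [0.199, -0.592, 0.199] pointing down, gripper open.
Joint ranges: [-2.6, 2.6], [-0.5, 2.12], [-1.47, 1.34], [0.16, 2.42], [-1.27, 4.41], [0.06, 2.06], [-2.6, 2.6]. Speed limits (rad/s): [2.22, 2.22, 2.79, 2.79, 3.14, 3.14, 3.14].

### API

Orientations are given as a rotation vector (axis times angle).
In Python, from station import ctrl gives the robot as it stands.
- The arm moves only by the tool carry_out, never from a script. Its argument "plan" is a list of rows, each an object with "slide": the shift along the tool's x, y, z in mm, a list of three; "roll": the turn about the tool's z in degrees; "jaw": the finger opening in mm, from 0 to 85.4. A call has 1 to 20 rows; each row is the pose to reach, as a shift and turn from the pose commanded when the call began, along the tool's axes at that moment; what a row does not reach only later rows make up. A row lasts 1/8 s, in which the tool goes at most 62.5 mm and 10.7 degrees, less where a joint would pass 70% of its speed; a pose out of reach is approached as far as the arm can. A call with a gripper value outside its range is refused whole. The fingers move at their own pace and stop on an object; "newtons" is the grip in N (left out, the last holds). Time passes only in rows, so rows that repeat a pose let the fingers close. It gives the time, the measured TCP pose, the force, the opening and the grip force at its end, in the units of the state.
- ctrl.get_obs(): the state, without advancing time (a new reading comes with each control period).
- ctrl.grab_frame(name): name is "side" or "top" or "wrist"; returns the picture (480x640x3 uint8, red, green, blue); there is no depth.
- ctrl.calibration(name): a dict with "camera_matrix" (3x3 intrinsics, pixels), "rvec" (rotation vector, rad) and "tvec" (3), from world to camera coordinates, as OpenCV has them; the wrist camera has in their place "hand_eye" (4x4, takes a point from camera to tool coordinates, whose origin is the TCP and whose axes are the flange's). Camera axes: x right, y down, z forward; pixel columns grow to the right and rows downward; lengths in m; the calibration is good to about 2 mm. A picture is of the moment at which its call begins: read the wrist's pose just before it. calibration takes no time and is no camera call.
- ctrl.close_job(): hands the job in; it is judged then, once.
The state is a dict: "clock": time; "joint_positions": joint angles; "dq": joint speeds; "effort": joint torques, N m; "position": TCP position; "tcp_rot": TCP orientation; "contact_force": force on the tool from outside, world axes, zero at the start; "moment": the same for the moment, N m; "grip_width": finger opening in m; "finger_force": force on a finger pad.
Only numpy, scipy, OpenCV 4.12 (cv2) and the standard library are available. Lean on these libraries where they do the work, as an engineer would, in place of code of your own. Each camera call takes 0.05 s, during which the arm holds its last target. There are 200 camera calls.

## Working session

There is one attempt and no reset: what is moved stays moved. The work goes in short steps, Python scripts to look and compute and a tool call to move; the robot and the scene stay as the last step left them, time stands still between calls to the robot, and variables do not carry over. Pictures are saved under pics/ and viewed, at most 10 in all, crops included, and the job is handed in when it is done.

Besides the shell and the picture viewer there is one more tool, called as name([rows], argument=value, ...), one row to a line, values as JSON. carry_out: Moves the arm, as the interface text tells. Its arguments: {"type":"object","properties":{"plan":{"type":"array","items":{"type":"object","properties":{"slide":{"type":"array","items":{"type":"number"}},"roll":{"type":"number"},"jaw":{"type":"number"}}}},"newtons":{"type":"number"}},"required":["plan"]}

```bash
mkdir -p pics; ls; python3 - <<'E'
from station import ctrl
import cv2,numpy as np
o=ctrl.get_obs(); print({k:np.round(v,3).tolist() for k,v in o.items()}); print(ctrl.grip_point_offset)
ims=[]
for n in("side","top","wrist"):
    im=ctrl.grab_frame(n); cv2.imwrite(f"pics/{n}0.png",im[:,:,::-1]); print(n,ctrl.calibration(n))
E
```

```text
pics
{'clock': 0.0, 'joint_positions': [1.223, 0.333, -0.065, 1.461, 0.022, 1.35, -0.089], 'dq': [-0.001, -0.0, 0.001, -0.001, -0.002, 0.001, 0.001], 'effort': [0.0, -62.543, 0.05, -39.159, 0.016, 0.01, -0.0], 'position': [0.199, -0.592, 0.198], 'tcp_rot': [-3.099, -0.508, 0.0], 'contact_force': [1.083, 0.911, -0.329], 'moment': [-0.054, 0.021, 0.001], 'finger_force': 0.0, 'grip_width': 0.086}
0.0187
side {'camera_matrix': array([[460.41632386,   0.        , 320.60549131],
       [  0.        , 460.41632386, 244.33880664],
       [  0.        ,   0.        ,   1.        ]]), 'rvec': array([ 0.63831698, -2.42757201,  1.41317008]), 'tvec': array([0.49239338, 0.16242586, 1.12928569])}
top {'camera_matrix': array([[452.50263622,   0.        , 325.60982103],
       [  0.        , 452.50263622, 245.30076217],
       [  0.        ,   0.        ,   1.        ]]), 'rvec': array([ 2.18084374, -2.20345382,  0.08977597]), 'tvec': array([0.11834561, 0.50692355, 1.34890206])}
wrist {'camera_matrix': array([[361.03709851,   0.        , 317.53823506],
       [  0.        , 361.03709851, 244.17609421],
       [  0.        ,   0.        ,   1.        ]]), 'hand_eye': array([[-5.40344272e-04, -9.63474243e-01, -2.67800467e-01,
         6.70155714e-02],
       [ 9.99999678e-01, -6.79364427e-04,  4.26459410e-04,
        -1.03154797e-03],
       [-5.92816769e-04, -2.67800151e-01,  9.63474301e-01,
        -1.76892706e-01],
       [ 0.00000000e+00,  0.00000000e+00,  0.00000000e+00,
         1.00000000e+00]])}
```

View pics/side0.png

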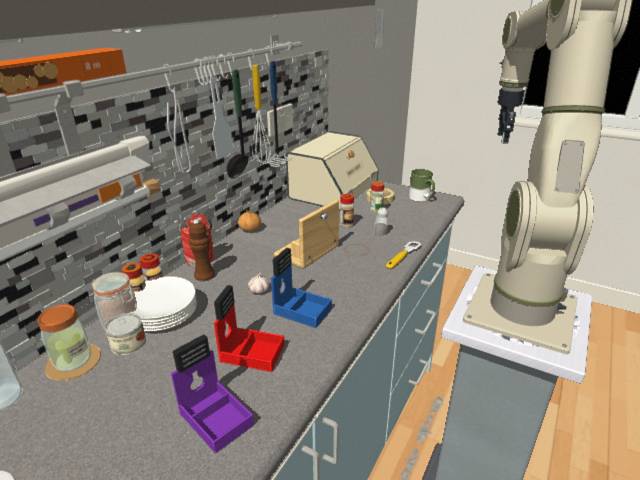

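View pics/top0.png

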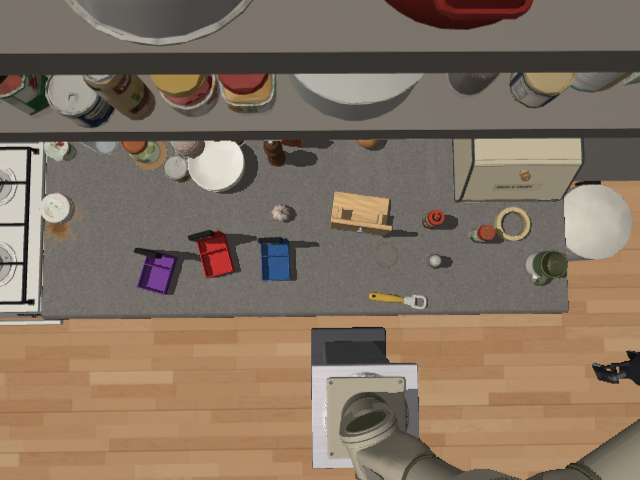

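The side view shows the blue rack at about (300,300), with its tab at (283,263), the stand at (315,235) with its screw at (323,215), and jars at (347,208) and (377,195). In the top view the rack is at (275,260), the stand at (362,212), and the lids at (434,218) and (485,233).

```bash
python3 - <<'E'
import cv2,numpy as np
t=cv2.imread("pics/top0.png");s=cv2.imread("pics/side0.png")
def c(im,x0,y0,w,h,W,H):return cv2.resize(im[y0:y0+h,x0:x0+w],(W,H),interpolation=cv2.INTER_CUBIC)
a=np.hstack([c(t,250,225,50,65,300,300*65//50)[:300],c(t,320,180,100,60,500,300)])
b=np.hstack([c(s,260,180,80,60,400,300),c(s,330,170,80,60,400,300)])
cv2.imwrite("pics/c1.png",np.vstack([a,b]))
E
```

```text
(no output)
```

View pics/c1.png

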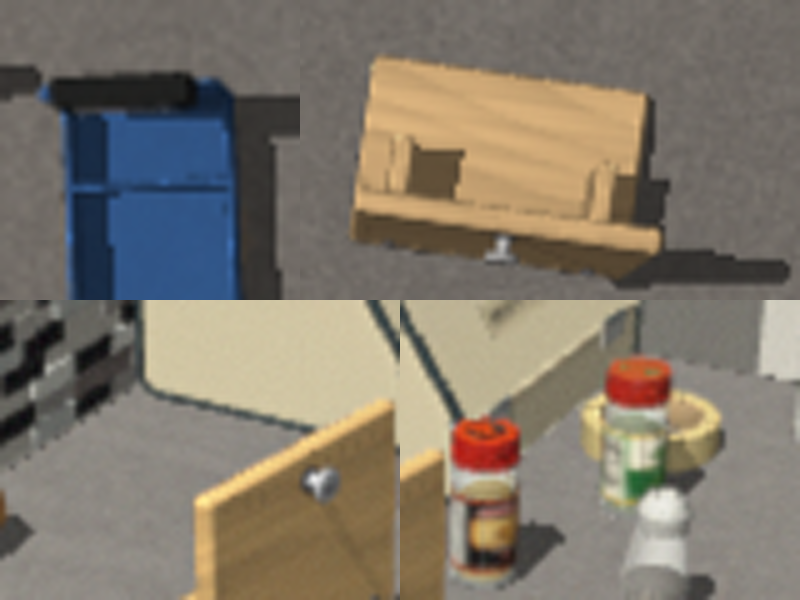

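The bottom-right crop shows that the far jar carries the green label, at about (484,233) in the top view. The screw head is at about (360,230) in the top view and (324.4,216.6) in the side view.

```bash
cat > h.py <<'E'
import cv2,numpy as np
from scipy.spatial.transform import Rotation as R
from station import ctrl
def cam(n,o=None):
    c=ctrl.calibration(n);K=c["camera_matrix"]
    if n=="wrist":
        T=np.eye(4);T[:3,:3]=R.from_rotvec(o["tcp_rot"]).as_matrix();T[:3,3]=o["position"]
        M=np.linalg.inv(T@c["hand_eye"]);return K,M[:3,:3],M[:3,3]
    return K,cv2.Rodrigues(c["rvec"])[0],c["tvec"]
def ray(C,p):
    K,r,t=C;d=r.T@np.linalg.solve(K,[p[0],p[1],1.]);return -r.T@t,d/np.linalg.norm(d)
def onz(C,p,z):
    o,d=ray(C,p);return o+d*(z-o[2])/d[2]
def proj(C,X):
    K,r,t=C;q=K@(r@np.asarray(X,float)+t);return q[:2]/q[2]
def tri(A,p,B,q):
    P=[K@np.c_[r,t] for K,r,t in(A,B)]
    X=cv2.triangulatePoints(P[0],P[1],np.array(p,float).reshape(2,1),np.array(q,float).reshape(2,1))[:,0];return X[:3]/X[3]
def wrist(name):
    o=ctrl.get_obs();im=ctrl.grab_frame("wrist");cv2.imwrite(f"pics/{name}.png",im[:,:,::-1]);return o,im,cam("wrist",o)
E
python3 - <<'E'
from h import *
np.set_printoptions(precision=4,suppress=True)
T,S=cam("top"),cam("side")
L=onz(T,(330.8,221.7),.153);Rr=onz(T,(392,230.3),.153);print("stand front",L,Rr,(L+Rr)/2,np.degrees(np.arctan2(*(L-Rr)[:2])),np.linalg.norm(L-Rr))
print("screw",tri(T,(360,230),S,(324.4,216.6)))
t=cv2.imread("pics/top0.png")[:,:,::-1]; s=cv2.imread("pics/side0.png")
h=cv2.cvtColor(t,cv2.COLOR_RGB2HSV)
for nm,(x0,y0,x1,y1) in dict(green=(470,220,500,245),orange=(420,205,450,230)).items():
    m=np.zeros(h.shape[:2],np.uint8);sub=h[y0:y1,x0:x1];m[y0:y1,x0:x1]=(((sub[...,0]<12)|(sub[...,0]>170))&(sub[...,1]>150)&(sub[...,2]>70))
    M=cv2.moments(m);p=(M['m10']/M['m00'],M['m01']/M['m00']);print(nm,p,M['m00'],onz(T,p,.1))
m=((h[...,0]>100)&(h[...,0]<125)&(h[...,1]>130)).astype(np.uint8);m[:,:255]=0;m[:225]=0;m[:,300:]=0;m[290:]=0
c=max(cv2.findContours(m,0,2)[0],key=cv2.contourArea)
print(cv2.minAreaRect(c),cv2.approxPolyDP(c,3,True)[:,0].tolist())
# tab top corners
for p in((258,242.5),(282,240)): print("tab",onz(T,p,.152))
print("shaker",onz(T,(435,261),.085))
mk=h[...,2]<60
mk[:,:255]=0;mk[:,290:]=0;mk[:232]=0;mk[246:]=0;ys,xs=np.nonzero(mk);print(xs.min(),xs.max(),ys.min(),ys.max())
for y in range(234,246):print("".join("#" if v else "." for v in mk[y,255:300]))
E
```

```text
stand front [0.563 0.1   0.153] [ 0.5379 -0.0667  0.153 ] [0.5505 0.0167 0.153 ] 8.577403282319919 0.16858502722387517
screw [0.5419 0.0194 0.1351]
green (485.94179894179894, 232.07407407407408) 189.0 [ 0.5356 -0.3435  0.1   ]
orange (435.1611111111111, 217.23888888888888) 180.0 [ 0.5796 -0.1994  0.1   ]
((274.9122619628906, 259.4820861816406), (40.222869873046875, 28.277631759643555), 87.51044464111328) [[286, 239], [279, 244], [261, 244], [263, 280], [289, 279]]
tab [0.5082 0.2984 0.152 ]
tab [0.5144 0.2332 0.152 ]
shaker [ 0.4551 -0.1994  0.085 ]
255 289 236 245
.............................................
.............................................
#............................................
##..................#######..................
##..########################.................
#..#########################...#.............
...##############################............
....###############################..........
....###############################..........
......##........######..####.....##..........
.......#.........................##..........
.......#.........................##..........
```

```bash
cat >> h.py <<'E'
def go(x,y,z,yaw,o=None):
    """world TCP target and yaw (deg) of tool y -> slide mm, roll deg"""
    o=o or ctrl.get_obs();Rm=R.from_rotvec(o["tcp_rot"]).as_matrix()
    d=Rm.T@(np.array([x,y,z])-o["position"])*1000
    y0=np.degrees(np.arctan2(Rm[1,1],Rm[0,1]));r=-(yaw-y0);r=(r+90)%180-90 if abs(r)>180 else r
    print("slide",np.round(d,1),"roll",round(r,1),"tool yaw",round(y0,1),"tilt",np.round(Rm[:,2],3));return d,r
E
python3 - <<'E'
from h import *
go(.3,-.55,.33,-60)
go(.45,-.25,.33,-30);go(.5,0.0,.33,0);go(.5,.265,.33,3)
E
```

```text
slide [ 108.8   -7.8 -131.5] roll -11.4 tool yaw -71.4 tilt [-0.     0.001 -1.   ]
slide [ 346.7 -244.3 -131.2] roll -41.4 tool yaw -71.4 tilt [-0.     0.001 -1.   ]
slide [ 473.9 -465.2 -131. ] roll -71.4 tool yaw -71.4 tilt [-0.     0.001 -1.   ]
slide [ 558.4 -716.4 -130.7] roll -74.4 tool yaw -71.4 tilt [-0.     0.001 -1.   ]
```

carry_out([
  {"slide": [55,-4,-65],"roll": -6,"jaw": 85},
  {"slide": [109,-8,-131],"roll": -11,"jaw": 85},
  {"slide": [150,-50,-131],"roll": -17,"jaw": 85},
  {"slide": [195,-90,-131],"roll": -23,"jaw": 85},
  {"slide": [240,-135,-131],"roll": -29,"jaw": 85},
  {"slide": [280,-175,-131],"roll": -35,"jaw": 85},
  {"slide": [315,-215,-131],"roll": -41,"jaw": 85},
  {"slide": [347,-250,-131],"roll": -47,"jaw": 85},
  {"slide": [375,-295,-131],"roll": -53,"jaw": 85},
  {"slide": [405,-340,-131],"roll": -58,"jaw": 85},
  {"slide": [435,-385,-131],"roll": -63,"jaw": 85},
  {"slide": [460,-430,-131],"roll": -68,"jaw": 85},
  {"slide": [474,-475,-131],"roll": -71,"jaw": 85},
  {"slide": [490,-520,-131],"roll": -74,"jaw": 85},
  {"slide": [505,-565,-131],"roll": -74,"jaw": 85},
  {"slide": [523,-610,-131],"roll": -74,"jaw": 85},
  {"slide": [541,-660,-131],"roll": -74,"jaw": 85},
  {"slide": [558,-716,-131],"roll": -74,"jaw": 85},
  {"slide": [558,-716,-131],"roll": -74,"jaw": 85},
  {"slide": [558,-716,-131],"roll": -74,"jaw": 85},
], newtons=80)

```text
clock: 2.65
position: [0.4999, 0.264, 0.3297]
tcp_rot: [2.17, 2.272, -0.001]
contact_force: [0.3, -0.5, 0.3]
grip_width: 0.0851
finger_force: 0.0
```

```bash
python3 - <<'E'
from h import *
o,im,C=wrist("w1"); print(o["clock"],o["position"],proj(C,[.511,.266,.152]))
E
```

```text
2.65 [0.4998803  0.26396141 0.32974097] [329.9293473  213.40120875]
```

View pics/w1.png

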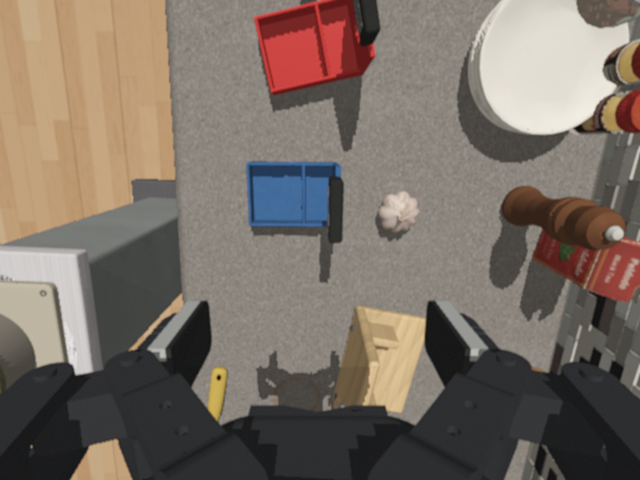

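The wrist view shows the blue rack at (295,195) with its black tab spanning about (336,178) to (336,241), and the stand at (380,355).

```bash
python3 - <<'E'
from h import *
np.set_printoptions(precision=4,suppress=True)
o=ctrl.get_obs();C=cam("wrist",o);im=cv2.imread("pics/w1.png");h=cv2.cvtColor(im,cv2.COLOR_BGR2HSV)
m=(im.max(2)<48).astype(np.uint8);m[:150]=0;m[260:]=0;m[:,:320]=0;m[:,350:]=0
c=max(cv2.findContours(m,0,1)[0],key=cv2.contourArea);b=cv2.minAreaRect(c);print(b)
for p in cv2.boxPoints(b): print(p,onz(C,p,.152))
m=((h[...,0]>100)&(h[...,0]<125)&(h[...,1]>130)).astype(np.uint8);m[:120]=0;m[260:]=0;m[:,:220]=0;m[:,360:]=0
c=max(cv2.findContours(m,0,1)[0],key=cv2.contourArea)
for p in cv2.approxPolyDP(c,3,True)[:,0]:print(p,onz(C,p,.03))
# edge line fits front (left) edge
pts=[(np.nonzero(m[y])[0].min(),y) for y in range(170,220)]
vx=np.polyfit([onz(C,p,.03)[1] for p in pts],[onz(C,p,.03)[0] for p in pts],1);print("front edge yaw",-np.degrees(np.arctan(vx[0])))
for z in range(174,246,2):print(z,"".join("#" if v<48 else "." for v in im[z,322:350].max(1)))
E
```

```text
((334.9977111816406, 209.08326721191406), (12.606247901916504, 64.08638763427734), 1.5911402702331543)
[327.8073 240.9391] [0.5108 0.2367 0.152 ]
[329.5868 176.8774] [0.5092 0.301  0.152 ]
[342.1881 177.2274] [0.5214 0.3012 0.152 ]
[340.4087 241.2891] [0.5236 0.2369 0.152 ]
[247 164] [0.4063 0.3022 0.03  ]
[250 224] [0.4096 0.223  0.03  ]
[325 225] [0.5108 0.2261 0.03  ]
[326 186] [0.5096 0.2784 0.03  ]
[330 175] [0.514  0.2929 0.03  ]
[339 176] [0.5258 0.2921 0.03  ]
[336 164] [0.521  0.3072 0.03  ]
front edge yaw 2.1280540061645126
174 ............................
176 ............................
178 ........##########..........
180 ........###########.........
182 ........###..#.....#........
184 ........####....#####.......
186 ........#######.####........
188 ........########.###........
190 ........####.#.#####........
192 ........##########.#........
194 ........#######.####........
196 ........####.####.##........
198 .......####.#..#####........
200 ........##.###..####........
202 ........##....######........
204 ........##.....#####........
206 ........########..##........
208 ........###.......##........
210 ........#####....###........
212 ........##....##.###........
214 ........###..#....##........
216 ........###.##....#.........
218 ........###.......##........
220 ........###..#######........
222 ........###.......#.........
224 ........#####...#.#.........
226 ........##.......##.........
228 .......###..#...###.........
230 .......##....##..##.........
232 .......####...#.###.........
234 ......####...#.#.##.........
236 .......####...#.###.........
238 .......##.#....#.##.........
240 ........##########..........
242 ............................
244 ............................
```

```bash
python3 - <<'E'
from h import *
go(.5163,.268,.1165,2.1)
E
```

```text
slide [  4.3  16.3 213.4] roll 0.4 tool yaw 2.5 tilt [-0.    -0.001 -1.   ]
```

carry_out([
  {"slide": [4,16,0],"roll": 0.4,"jaw": 85},
  {"slide": [4,16,40],"roll": 0.4,"jaw": 85},
  {"slide": [4,16,80],"roll": 0.4,"jaw": 85},
  {"slide": [4,16,120],"roll": 0.4,"jaw": 85},
  {"slide": [4,16,160],"roll": 0.4,"jaw": 85},
  {"slide": [4,16,190],"roll": 0.4,"jaw": 85},
  {"slide": [4,16,213],"roll": 0.4,"jaw": 85},
  {"slide": [4,16,213],"roll": 0.4,"jaw": 85},
  {"slide": [4,16,213],"roll": 0.4,"jaw": 30},
  {"slide": [4,16,213],"roll": 0.4,"jaw": 30},
  {"slide": [4,16,213],"roll": 0.4,"jaw": 30},
  {"slide": [4,16,213],"roll": 0.4,"jaw": 20},
  {"slide": [4,16,213],"roll": 0.4,"jaw": 10},
  {"slide": [4,16,213],"roll": 0.4,"jaw": 5},
  {"slide": [4,16,213],"roll": 0.4,"jaw": 0},
  {"slide": [4,16,213],"roll": 0.4,"jaw": 0},
], newtons=80)

```text
clock: 4.7
position: [0.5164, 0.2692, 0.1176]
tcp_rot: [2.178, 2.263, 0.002]
contact_force: [5.3, 1.1, 5.2]
grip_width: 0.01
finger_force: 78.6
```

carry_out([
  {"slide": [0,0,-5],"jaw": 0},
  {"slide": [0,0,-15],"jaw": 0},
  {"slide": [0,0,-35],"jaw": 0},
  {"slide": [0,0,-60],"jaw": 0},
  {"slide": [0,0,-85],"jaw": 0},
  {"slide": [0,0,-95],"jaw": 0},
  {"slide": [0,0,-95],"jaw": 0},
  {"slide": [0,0,-95],"jaw": 0},
])

```text
$.plan[0]: bad value
```

```bash
python3 - <<'E'
from h import *
np.set_printoptions(precision=4,suppress=True)
o,im,C=wrist("w2"); s=ctrl.grab_frame("side")[:,:,::-1];cv2.imwrite("pics/s2.png",s)
print(o["position"],o["grip_width"],o["finger_force"])
a=cv2.resize(s[200:350,200:360],(427,400));b=cv2.resize(im[:,:,::-1],(373,280));b=np.vstack([b,np.zeros((120,373,3),np.uint8)])
cv2.imwrite("pics/c2.png",np.hstack([a,b]))
E
```

```text
[0.5164 0.2692 0.1176] 0.009986795991124127 78.62895936705172
```

View pics/c2.png

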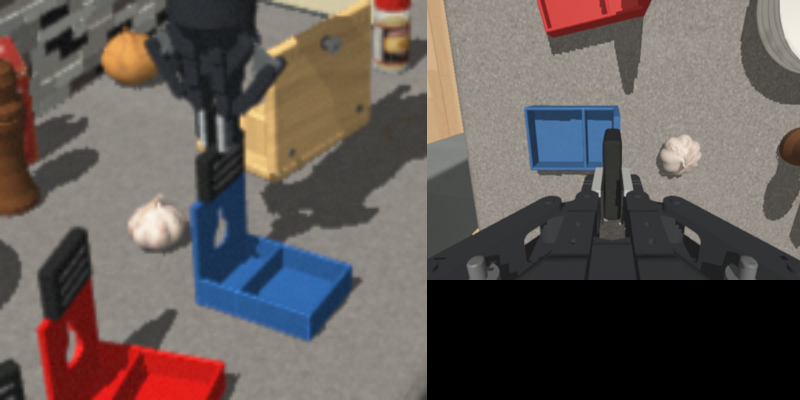

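The grasp holds: the fingers are on the tab, and the far end of the tab is at about (316,219) in the wrist image. The row only needed a roll value, so I'll resend it.

carry_out([
  {"slide": [0,0,-5],"roll": 0,"jaw": 0},
  {"slide": [0,0,-15],"roll": 0,"jaw": 0},
  {"slide": [0,0,-35],"roll": 0,"jaw": 0},
  {"slide": [0,0,-60],"roll": 0,"jaw": 0},
  {"slide": [0,0,-85],"roll": 0,"jaw": 0},
  {"slide": [0,0,-95],"roll": 0,"jaw": 0},
  {"slide": [0,0,-95],"roll": 0,"jaw": 0},
  {"slide": [0,0,-95],"roll": 0,"jaw": 0},
])

```text
clock: 5.8
position: [0.5152, 0.2687, 0.2112]
tcp_rot: [-2.178, -2.264, 0.002]
contact_force: [-0.3, -1.0, -3.3]
grip_width: 0.0099
finger_force: 78.4
```

```bash
python3 - <<'E'
from h import *
np.set_printoptions(precision=4,suppress=True)
W=cv2.imread("pics/w2.png");o=ctrl.get_obs();print(o["position"],o["grip_width"],o["finger_force"],o["contact_force"])
op=dict(o);op["position"]=np.array([.5164,.2692,.1176])
m=(W[:300].max(2)<55).astype(np.uint8);m[:190]=0;m[:,:300]=0;m[:,340:]=0
ys,xs=np.nonzero(m);top=ys.min();C=cam("wrist",op)
for y in range(214,300,8):
    r=xs[ys==y];
    if len(r):print(y,r.min(),r.max(),onz(C,(r.min(),y),.152),onz(C,(r.max(),y),.152))
o,im,C2=wrist("w3")
h=cv2.cvtColor(im,cv2.COLOR_RGB2HSV)
# tray outline held: rim at z = .03+lift
lift=o["position"][2]-.1176
m=((h[...,0]>100)&(h[...,0]<125)&(h[...,1]>130)).astype(np.uint8);m[300:]=0
c=max(cv2.findContours(m,0,1)[0],key=cv2.contourArea)
for p in cv2.approxPolyDP(c,3,True)[:,0]:print(p,onz(C2,p,.03+lift))
x,y,w,hh=cv2.boundingRect(c)
pts=np.array([onz(C2,(np.nonzero(m[r])[0].min(),r),.03+lift) for r in range(y+8,y+hh-8)])
print("yaw",-np.degrees(np.arctan(np.polyfit(pts[:,1],pts[:,0],1)[0])))
s=ctrl.grab_frame("side")[:,:,::-1];cv2.imwrite("pics/s3.png",s)
E
```

```text
[0.5152 0.2687 0.2112] 0.009859212964803502 78.40875858440995 [-0.3381 -1.0337 -3.3303]
222 309 327 [0.5106 0.3071 0.152 ] [0.5178 0.3074 0.152 ]
230 306 330 [0.5094 0.3038 0.152 ] [0.5192 0.3042 0.152 ]
238 304 332 [0.5087 0.3004 0.152 ] [0.5201 0.3008 0.152 ]
246 302 333 [0.508 0.297 0.152] [0.5207 0.2975 0.152 ]
254 302 333 [0.5081 0.2936 0.152 ] [0.5209 0.294  0.152 ]
262 302 333 [0.5082 0.2901 0.152 ] [0.5211 0.2906 0.152 ]
270 302 333 [0.5083 0.2866 0.152 ] [0.5212 0.2871 0.152 ]
278 302 333 [0.5084 0.283  0.152 ] [0.5214 0.2835 0.152 ]
286 303 332 [0.5089 0.2794 0.152 ] [0.5212 0.2799 0.152 ]
294 303 333 [0.509  0.2757 0.152 ] [0.5218 0.2762 0.152 ]
[170 185] [0.4053 0.304  0.1236]
[183 289] [0.4097 0.2227 0.1236]
[287 290] [0.4916 0.2251 0.1236]
[289 285] [0.4931 0.2293 0.1236]
[300 284] [0.5017 0.2305 0.1236]
[298 256] [0.4996 0.2535 0.1236]
[307 222] [0.5057 0.2804 0.1236]
[331 222] [0.5237 0.281  0.1236]
[329 182] [0.5208 0.3106 0.1236]
yaw 2.262624745246975
```

```bash
python3 - <<'E'
from h import *
go(.4825,.2,.206,-3);go(.4825,.027,.2006,-8.6)
E
```

```text
slide [-67.4 -35.3   5.2] roll 5.2 tool yaw 2.2 tilt [-0.001 -0.001 -1.   ]
slide [-240.3  -42.    10.7] roll 10.8 tool yaw 2.2 tilt [-0.001 -0.001 -1.   ]
```

carry_out([
  {"slide": [-10,-10,0],"roll": 0,"jaw": 0},
  {"slide": [-25,-22,0],"roll": 1,"jaw": 0},
  {"slide": [-45,-32,0],"roll": 2,"jaw": 0},
  {"slide": [-70,-36,0],"roll": 4,"jaw": 0},
  {"slide": [-100,-38,0],"roll": 6,"jaw": 0},
  {"slide": [-130,-39,0],"roll": 8,"jaw": 0},
  {"slide": [-160,-40,0],"roll": 10,"jaw": 0},
  {"slide": [-190,-41,0],"roll": 10.8,"jaw": 0},
  {"slide": [-215,-42,4],"roll": 10.8,"jaw": 0},
  {"slide": [-232,-42,8],"roll": 10.8,"jaw": 0},
  {"slide": [-240,-42,10.5],"roll": 10.8,"jaw": 0},
  {"slide": [-240,-42,10.5],"roll": 10.8,"jaw": 0},
  {"slide": [-240,-42,10.5],"roll": 10.8,"jaw": 0},
])

```text
clock: 7.52
position: [0.4829, 0.0287, 0.2017]
tcp_rot: [-2.38, -2.05, -0.001]
contact_force: [0.6, 0.0, -2.5]
grip_width: 0.0104
finger_force: 78.4
```

```bash
python3 - <<'E'
from h import *
o,im,C=wrist("w4"); s=ctrl.grab_frame("side")[:,:,::-1];cv2.imwrite("pics/s4.png",s);t=ctrl.grab_frame("top")[:,:,::-1];cv2.imwrite("pics/t4.png",t)
print(o["clock"],o["position"],o["tcp_rot"])
a=cv2.resize(s[170:320,250:410],(320,300),interpolation=2);d=cv2.resize(t[185:275,320:416],(320,300),interpolation=2);b=cv2.resize(im[:,:,::-1],(480,360));b=np.vstack([b,np.zeros((240,480,3),np.uint8)])
cv2.imwrite("pics/c4.png",np.hstack([np.vstack([a,d]),b]))
E
```

```text
7.525 [0.48290004 0.02868355 0.20170265] [-2.37998886e+00 -2.05036397e+00 -6.06582858e-04]
```

View pics/c4.png

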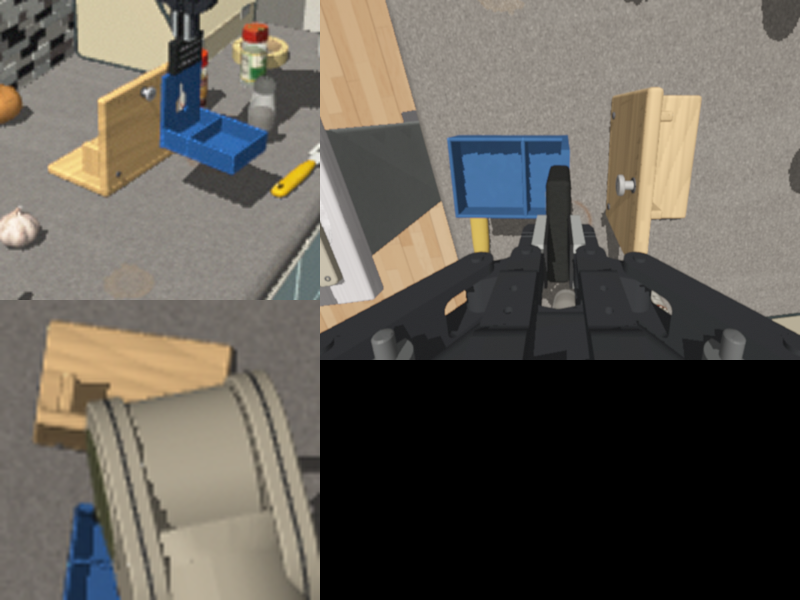

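The wrist view clearly shows the screw head at about (403,248) px and the panel's top edge at about (440,120) to (428,340). The rack is level in the side view. I'll zoom in on the screw and panel.

```bash
python3 - <<'E'
import cv2,numpy as np
im=cv2.imread("pics/w4.png");a=cv2.resize(im[105:345,380:480],(250,600),interpolation=cv2.INTER_CUBIC);b=cv2.resize(im[215:275,385:440],(550,600),interpolation=cv2.INTER_CUBIC)
cv2.imwrite("pics/c5.png",np.hstack([a,b]))
E
```

```text
(no output)
```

View pics/c5.png

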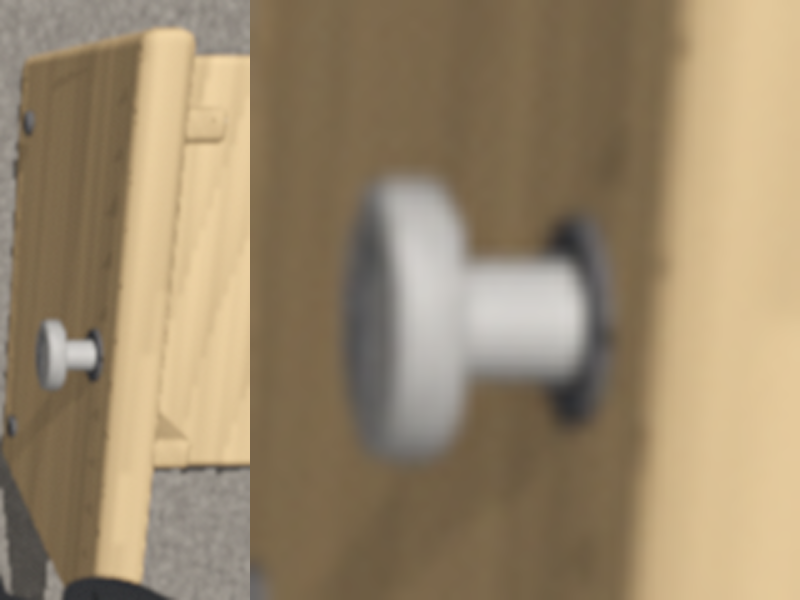

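```bash
python3 - <<'E'
from h import *
np.set_printoptions(precision=4,suppress=True)
o=ctrl.get_obs();C=cam("wrist",o);im=cv2.imread("pics/w4.png");h=cv2.cvtColor(im,cv2.COLOR_BGR2HSV)
a,b=onz(C,(437.2,121),.153),onz(C,(418.8,331),.153);d=a-b
print("edge",a,b,"stand yaw",-np.degrees(np.arctan2(d[0],d[1])))
n=onz(C,(412.5,246.8),.135);hd=onz(C,(402.7,246.8),.135);print("neck",n,"head",hd,np.degrees(np.arctan2(*(n-hd)[1::-1])))
base=o["position"][2]-.1176
m=((h[...,0]>100)&(h[...,0]<125)&(h[...,1]>130)).astype(np.uint8);m[320:]=0
c=max(cv2.findContours(m,0,1)[0],key=cv2.contourArea)
x,y,w,hh=cv2.boundingRect(c);print(x,y,w,hh,base)
for p in cv2.approxPolyDP(c,3,True)[:,0]:print(p,onz(C,p,.03+base))
pts=np.array([onz(C,(np.nonzero(m[r])[0].min(),r),.03+base) for r in range(y+8,y+hh-8)])
print("rack yaw",-np.degrees(np.arctan(np.polyfit(pts[:,1],pts[:,0],1)[0])))
pts=np.array([onz(C,(q,np.nonzero(m[:,q])[0].min()),.03+base) for q in range(x+8,x+w-20)])
print("rack yaw side",np.degrees(np.arctan(np.polyfit(pts[:,0],pts[:,1],1)[0])),pts.mean(0))
g=im[:300].max(2)<55
for r in(240,260,280,300):
    pass
for r in(235,245,255,265,280):
    q=np.nonzero(g[r,290:345])[0]+290;print(r,q.min(),q.max(),onz(C,(q.min(),r),.152+base),onz(C,(q.max(),r),.152+base))
go(.5,0,.2,0)
E
```

```text
edge [0.5641 0.0984 0.153 ] [ 0.543  -0.0384  0.153 ] stand yaw -8.758887004671022
neck [0.5476 0.0172 0.135 ] head [0.5408 0.0183 0.135 ] -8.552886944584072
171 181 161 110 0.08412638942058616
[171 185] [0.3823 0.0833 0.1141]
[182 288] [0.3703 0.0038 0.1141]
[287 290] [ 0.4517 -0.0102  0.1141]
[290 284] [ 0.4549 -0.0056  0.1141]
[300 284] [ 0.4627 -0.0067  0.1141]
[298 256] [0.4649 0.0162 0.1141]
[307 222] [0.4758 0.0415 0.1141]
[331 222] [0.4936 0.0388 0.1141]
[328 181] [0.4957 0.0692 0.1141]
[185 181] [0.3931 0.0846 0.1141]
rack yaw -8.404382794836259
rack yaw side -9.02055178430729 [0.4361 0.0777 0.1141]
235 305 332 [0.4816 0.0614 0.2361] [0.4925 0.0598 0.2361]
245 303 333 [0.4802 0.0574 0.2361] [0.4923 0.0556 0.2361]
255 302 333 [0.4791 0.0532 0.2361] [0.4917 0.0513 0.2361]
265 302 333 [0.4784 0.0489 0.2361] [0.4911 0.047  0.2361]
280 302 333 [0.4773 0.0423 0.2361] [0.4902 0.0404 0.2361]
slide [-25.5  21.1   1.7] roll -8.5 tool yaw -8.5 tilt [ 0.  0. -1.]
```

carry_out([
  {"slide": [-1,12,0.5],"roll": 0.2,"jaw": 0},
  {"slide": [-1,26,0.5],"roll": 0.2,"jaw": 0},
  {"slide": [-1,38,0.5],"roll": 0.2,"jaw": 0},
  {"slide": [-1,43,0.5],"roll": 0.2,"jaw": 0},
  {"slide": [-1,46,0.5],"roll": 0.2,"jaw": 0},
  {"slide": [-1,49,0.5],"roll": 0.2,"jaw": 0},
  {"slide": [-1,52,0.5],"roll": 0.2,"jaw": 0},
  {"slide": [-1,55,0.5],"roll": 0.2,"jaw": 0},
  {"slide": [-1,55,0.5],"roll": 0.2,"jaw": 0},
  {"slide": [-1,55,0.5],"roll": 0.2,"jaw": 0},
])

```text
clock: 8.93
position: [0.537, 0.0184, 0.2011]
tcp_rot: [2.385, 2.045, -0.0]
contact_force: [-0.3, -0.5, -3.4]
grip_width: 0.0101
finger_force: 78.5
```

carry_out([
  {"slide": [0,2,0],"roll": 0,"jaw": 0},
  {"slide": [0,4,0],"roll": 0,"jaw": 0},
  {"slide": [0,6,0],"roll": 0,"jaw": 0},
  {"slide": [0,7.5,0],"roll": 0,"jaw": 0},
  {"slide": [0,7.5,0],"roll": 0,"jaw": 0},
  {"slide": [0,7.5,0],"roll": 0,"jaw": 0},
])

```text
clock: 9.68
position: [0.5444, 0.0173, 0.201]
tcp_rot: [-2.385, -2.045, 0.0]
contact_force: [-0.1, -0.9, -3.5]
grip_width: 0.0102
finger_force: 78.4
```

```bash
python3 - <<'E'
from h import *
o,im,C=wrist("w6"); s=ctrl.grab_frame("side")[:,:,::-1];cv2.imwrite("pics/s6.png",s)
a=cv2.resize(s[170:270,290:370],(400,500),interpolation=2);b=cv2.resize(im[150:350,280:440,::-1],(400,500),interpolation=2)
cv2.imwrite("pics/c6.png",np.hstack([a,b]));print(o["position"])
E
```

```text
[0.54441766 0.01726866 0.20101481]
```

View pics/c6.png

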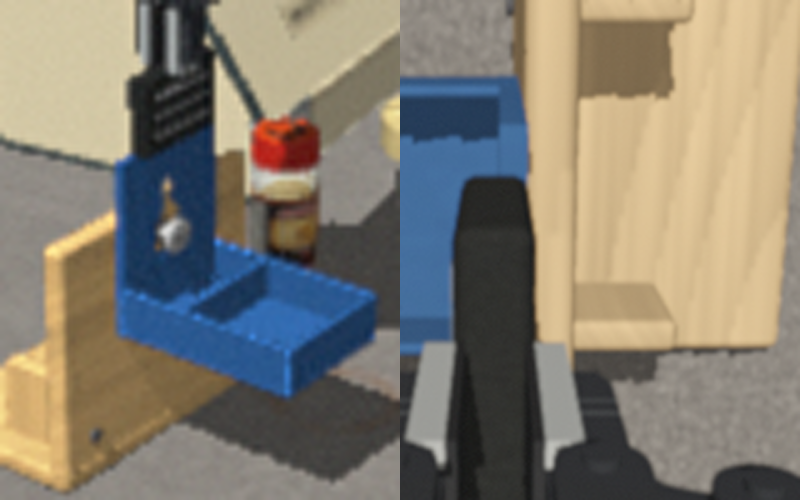

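The side view shows the screw head standing out through the round keyhole at crop (175,235), with the slot above it. I'll draw the rack down.

carry_out([
  {"slide": [0,0.3,3],"roll": 0,"jaw": 0},
  {"slide": [0,0.3,6],"roll": 0,"jaw": 0},
  {"slide": [0,0.3,9],"roll": 0,"jaw": 0},
  {"slide": [0,0.3,12],"roll": 0,"jaw": 0},
  {"slide": [0,0.3,15],"roll": 0,"jaw": 0},
  {"slide": [0,0.3,15],"roll": 0,"jaw": 0},
])

```text
clock: 10.52
position: [0.5446, 0.0173, 0.1857]
tcp_rot: [-2.385, -2.045, 0.0]
contact_force: [-0.8, 0.5, -5.1]
grip_width: 0.01
finger_force: 78.2
```

carry_out([
  {"slide": [0,0,3],"roll": 0,"jaw": 0},
  {"slide": [0,0,6],"roll": 0,"jaw": 0},
  {"slide": [0,0,9],"roll": 0,"jaw": 0},
  {"slide": [0,0,11],"roll": 0,"jaw": 0},
  {"slide": [0,0,12],"roll": 0,"jaw": 0},
  {"slide": [0,0,12],"roll": 0,"jaw": 0},
])

```text
clock: 11.28
position: [0.5447, 0.0172, 0.1739]
tcp_rot: [-2.385, -2.045, 0.0]
contact_force: [-1.8, 0.5, -3.6]
grip_width: 0.01
finger_force: 78.4
```

carry_out([
  {"slide": [0,0,1],"roll": 0,"jaw": 0},
  {"slide": [0,0,2],"roll": 0,"jaw": 0},
  {"slide": [0,0,2],"roll": 0,"jaw": 0},
])

```text
clock: 11.65
position: [0.5448, 0.0172, 0.172]
tcp_rot: [-2.385, -2.045, 0.0]
contact_force: [-1.3, 1.5, -2.4]
grip_width: 0.0101
finger_force: 78.6
```

carry_out([
  {"slide": [0,0,1],"roll": 0,"jaw": 0},
  {"slide": [0,0,2],"roll": 0,"jaw": 0},
  {"slide": [0,0,2],"roll": 0,"jaw": 0},
])

```text
clock: 12.02
position: [0.5454, 0.0173, 0.1714]
tcp_rot: [2.384, 2.044, 0.002]
contact_force: [-5.4, 0.7, 7.8]
grip_width: 0.0101
finger_force: 80.3
```

carry_out([
  {"slide": [0,0,-0.5],"roll": 0,"jaw": 0},
  {"slide": [0,0,-0.5],"roll": 0,"jaw": 0},
  {"slide": [0,0,-0.5],"roll": 0,"jaw": 14},
  {"slide": [0,0,-0.5],"roll": 0,"jaw": 18},
  {"slide": [0,0,-0.5],"roll": 0,"jaw": 24},
  {"slide": [0,0,-0.5],"roll": 0,"jaw": 32},
  {"slide": [0,0,-0.5],"roll": 0,"jaw": 40},
  {"slide": [0,0,-0.5],"roll": 0,"jaw": 40},
  {"slide": [0,0,-0.5],"roll": 0,"jaw": 40},
  {"slide": [0,0,-0.5],"roll": 0,"jaw": 40},
], newtons=40)

```text
clock: 13.28
position: [0.5448, 0.0172, 0.1706]
tcp_rot: [2.385, 2.045, -0.0]
contact_force: [0.8, 0.4, 0.6]
grip_width: 0.0401
finger_force: 0.0
```

```bash
python3 - <<'E'
from h import *
o,im,C=wrist("w7"); s=ctrl.grab_frame("side")[:,:,::-1];cv2.imwrite("pics/s7.png",s)
a=cv2.resize(s[170:270,290:370],(400,500),interpolation=2);b=cv2.resize(im[150:350,280:440,::-1],(400,500),interpolation=2)
cv2.imwrite("pics/c7.png",np.hstack([a,b]));print(o["position"])
E
```

```text
[0.54484527 0.01716168 0.17059745]
```

View pics/c7.png

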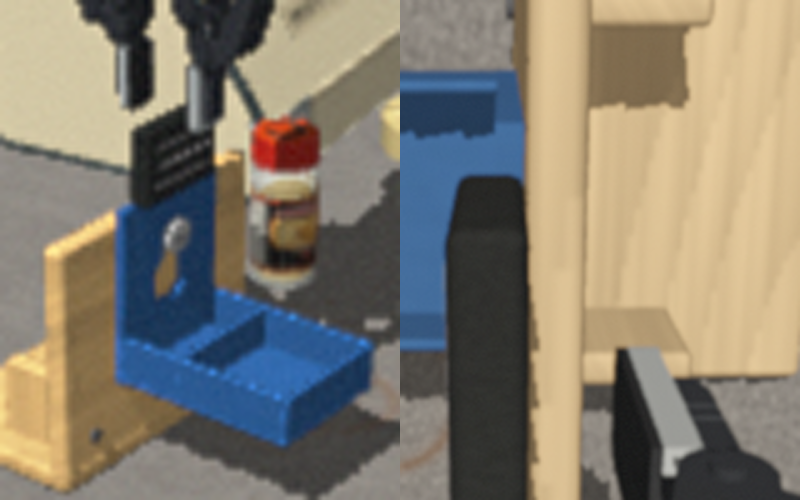

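The rack hangs with the screw head at the top of the slot (side crop (177,235)), and the fingers are free. Next I'll go up and over to the green jar.

```bash
python3 - <<'E'
from h import *
go(.53,-.17,.33,20);go(.5356,-.3435,.28,50)
E
```

```text
slide [-187.3   13.9 -159.4] roll -28.8 tool yaw -8.8 tilt [ 0. -0. -1.]
slide [-357.9   46.  -109.4] roll -58.8 tool yaw -8.8 tilt [ 0. -0. -1.]
```

carry_out([
  {"slide": [0,0,-10],"roll": 0,"jaw": 40},
  {"slide": [0,0,-30],"roll": 0,"jaw": 40},
  {"slide": [0,0,-60],"roll": 0,"jaw": 50},
  {"slide": [0,0,-95],"roll": 0,"jaw": 60},
  {"slide": [0,0,-130],"roll": 0,"jaw": 85},
  {"slide": [0,0,-150],"roll": 0,"jaw": 85},
  {"slide": [0,0,-150],"roll": 0,"jaw": 85},
])

```text
clock: 14.25
position: [0.5455, 0.0175, 0.3225]
tcp_rot: [2.383, 2.043, 0.004]
contact_force: [0.4, -0.0, -0.9]
grip_width: 0.0848
finger_force: 0.0
```

carry_out([
  {"slide": [-30,4,0],"roll": -6,"jaw": 85},
  {"slide": [-75,8,0],"roll": -13,"jaw": 85},
  {"slide": [-120,12,0],"roll": -21,"jaw": 85},
  {"slide": [-165,16,0],"roll": -29,"jaw": 85},
  {"slide": [-210,22,0],"roll": -37,"jaw": 85},
  {"slide": [-255,30,0],"roll": -45,"jaw": 85},
  {"slide": [-300,37,10],"roll": -53,"jaw": 85},
  {"slide": [-335,42,25],"roll": -59,"jaw": 85},
  {"slide": [-358,46,40],"roll": -59,"jaw": 85},
  {"slide": [-358,46,40],"roll": -59,"jaw": 85},
  {"slide": [-358,46,40],"roll": -59,"jaw": 85},
])

```text
clock: 15.62
position: [0.5363, -0.3419, 0.281]
tcp_rot: [1.068, 2.954, 0.001]
contact_force: [1.1, 0.0, -0.6]
grip_width: 0.0845
finger_force: 0.0
```

```bash
python3 - <<'E'
from h import *
np.set_printoptions(precision=4,suppress=True)
o,im,C=wrist("w8");h=cv2.cvtColor(im,cv2.COLOR_RGB2HSV);print(o["position"],proj(C,[.5356,-.3435,.106]))
m=(((h[...,0]<12)|(h[...,0]>168))&(h[...,1]>140)&(h[...,2]>60)).astype(np.uint8)
for c in cv2.findContours(m,0,1)[0]:
    if cv2.contourArea(c)>150:
        (x,y),r=cv2.minEnclosingCircle(c);print((x,y),r,cv2.contourArea(c),onz(C,(x,y),.1))
E
```

```text
[ 0.5363 -0.3419  0.281 ] [316.0097 216.5746]
(314.5683288574219, 216.12112426757812) 22.389142990112305 1433.5 [ 0.5352 -0.3451  0.1   ]
(458.5, 157.0) 26.46233558654785 1849.5 [ 0.5796 -0.2013  0.1   ]
```

View pics/w8.png

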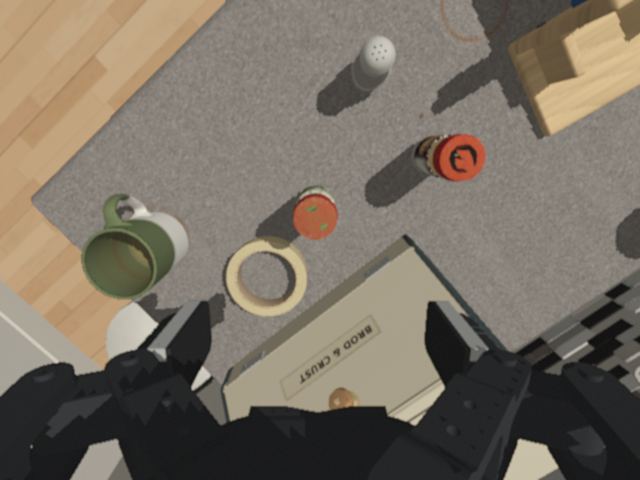

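The green jar's lid is at (315,216), with the orange jar at (460,157) and the shaker at (378,50). A bread box stands behind, its corner at (405,240). I'll check clearance and the roll margin.

```bash
python3 - <<'E'
from h import *
np.set_printoptions(precision=3,suppress=True)
o=ctrl.get_obs();print(o["joint_positions"])
T=cam("top");C=cam("wrist",o)
for p in((460,200),(577,200)):print([onz(T,p,z) for z in(0,.1)])
print([onz(C,(405,238),z) for z in(0,.1,.15)])
go(.535,-.3445,.077,70);go(.535,-.3445,.077,50)
E
```

```text
[ 0.922  0.389 -0.596  1.268  0.214  1.546  1.235]
[array([ 0.645, -0.304,  0.   ]), array([ 0.629, -0.272,  0.1  ])]
[array([ 0.642, -0.668,  0.   ]), array([ 0.626, -0.61 ,  0.1  ])]
[array([ 0.648, -0.286,  0.   ]), array([ 0.612, -0.288,  0.1  ]), array([ 0.594, -0.29 ,  0.15 ])]
slide [ -0.4  -3.1 204.4] roll -19.7 tool yaw 50.3 tilt [ 0.001 -0.    -1.   ]
slide [ -0.4  -3.1 204.4] roll 0.3 tool yaw 50.3 tilt [ 0.001 -0.    -1.   ]
```

carry_out([
  {"slide": [0,-3,20],"roll": -8,"jaw": 85},
  {"slide": [0,-3,55],"roll": -15,"jaw": 85},
  {"slide": [0,-3,95],"roll": -15,"jaw": 85},
  {"slide": [0,-3,135],"roll": -15,"jaw": 85},
  {"slide": [0,-3,170],"roll": -15,"jaw": 85},
  {"slide": [0,-3,192],"roll": -15,"jaw": 85},
  {"slide": [0,-3,204],"roll": -15,"jaw": 85},
  {"slide": [0,-3,204],"roll": -15,"jaw": 85},
  {"slide": [0,-3,204],"roll": -15,"jaw": 60},
  {"slide": [0,-3,204],"roll": -15,"jaw": 55},
  {"slide": [0,-3,204],"roll": -15,"jaw": 50},
  {"slide": [0,-3,204],"roll": -15,"jaw": 46},
  {"slide": [0,-3,204],"roll": -15,"jaw": 42},
  {"slide": [0,-3,204],"roll": -15,"jaw": 38},
  {"slide": [0,-3,204],"roll": -15,"jaw": 35},
  {"slide": [0,-3,204],"roll": -15,"jaw": 35},
], newtons=40)

```text
clock: 17.68
position: [0.5337, -0.3459, 0.0766]
tcp_rot: [0.674, 3.068, -0.0]
contact_force: [-0.4, -0.4, -0.1]
grip_width: 0.0353
finger_force: 0.0
```

```bash
cat > lid.py <<'E'
from h import *
np.set_printoptions(precision=4,suppress=True)
def red(im):
    h=cv2.cvtColor(im,cv2.COLOR_RGB2HSV)
    return (((h[...,0]<12)|(h[...,0]>168))&(h[...,1]>140)&(h[...,2]>60)).astype(np.uint8)
o,im,C=wrist("w9");print(o["position"],o["grip_width"],o["finger_force"])
for n,i in(("wrist",im),("side",ctrl.grab_frame("side")),("top",ctrl.grab_frame("top"))):
    cc=C if n=="wrist" else cam(n)
    for c in cv2.findContours(red(i),0,1)[0]:
        x,y,w,hh=cv2.boundingRect(c)
        if cv2.contourArea(c)>40 and (n=="wrist" or x>320 and 150<y<300):print(n,(x,y,w,hh),cv2.contourArea(c),onz(cc,(x+w/2,y+hh/2),.1))
print("expected side/top lid px",proj(cam("side"),[.535,-.345,.1]),proj(cam("top"),[.535,-.345,.1]))
E
python3 lid.py; python3 - <<'E'
from h import *
exec(open("lid.py").read().split("o,im")[0])
for n in("side","top"):
    i=cv2.imread(f"pics/{n}0.png")[:,:,::-1]
    for c in cv2.findContours(red(i),0,1)[0]:
        x,y,w,hh=cv2.boundingRect(c)
        if cv2.contourArea(c)>40 and x>320 and 150<y<300:print("initial",n,(x,y,w,hh),cv2.contourArea(c))
E
```

```text
[ 0.5337 -0.3459  0.0766] 0.035299989792726 0.0
wrist (275, 250, 93, 102) 7088.0 [ 0.5354 -0.3445  0.1   ]
wrist (585, 209, 55, 100) 3859.0 [ 0.5713 -0.2182  0.1   ]
side (340, 194, 14, 10) 102.0 [ 0.5766 -0.1899  0.1   ]
side (371, 182, 13, 9) 72.0 [ 0.5331 -0.3332  0.1   ]
top (478, 230, 16, 11) 59.0 [ 0.5258 -0.3434  0.1   ]
top (428, 210, 16, 16) 184.5 [ 0.5774 -0.2018  0.1   ]
expected side/top lid px [378.3688 185.2372] [486.4621 232.2941]
initial side (340, 194, 14, 10) 102.0
initial side (371, 182, 13, 9) 87.0
initial top (478, 225, 17, 16) 190.5
initial top (428, 210, 16, 16) 184.5
```

carry_out([
  {"slide": [0,0,0],"roll": 0,"jaw": 30},
  {"slide": [0,0,0],"roll": 0,"jaw": 25},
  {"slide": [0,0,0],"roll": 0,"jaw": 20},
  {"slide": [0,0,0],"roll": 0,"jaw": 20},
], newtons=40)

```text
clock: 18.32
position: [0.5337, -0.346, 0.0767]
tcp_rot: [0.674, 3.068, -0.0]
contact_force: [0.5, -0.6, -0.4]
grip_width: 0.0204
finger_force: 0.0
```

```bash
python3 lid.py
```

```text
[ 0.5337 -0.346   0.0767] 0.02036151483435402 0.0
wrist (274, 250, 95, 102) 5145.0 [ 0.5354 -0.3446  0.1   ]
wrist (585, 209, 55, 100) 3860.0 [ 0.5714 -0.2182  0.1   ]
side (340, 194, 14, 10) 101.0 [ 0.5766 -0.1899  0.1   ]
side (371, 182, 13, 9) 61.5 [ 0.5331 -0.3332  0.1   ]
top (478, 229, 13, 12) 52.5 [ 0.5273 -0.3391  0.1   ]
top (428, 210, 16, 16) 183.5 [ 0.5774 -0.2018  0.1   ]
expected side/top lid px [378.3688 185.2372] [486.4621 232.2941]
```

```bash
python3 - <<'E'
from h import *
exec(open("lid.py").read().split("o,im")[0])
im=cv2.imread("pics/w9.png")[:,:,::-1];m=red(im);mx=im.max(2).astype(int);mn=im.min(2)
for y in range(220,400,6):
    print(y,"".join("R" if m[y,x] else "#" if mx[y,x]<60 else "g" if mx[y,x]-mn[y,x]<25 else "." for x in range(180,460,4)))
E
```

```text
220 gggggggggggggggggggggggggggggggggg....gggggggggggggggggggggggggggggggg
226 ggggggggggggggggggggggggggggggg..........ggggggggggggggggggggggggggggg
232 ggggggggggggggggggggggggggggg.......ggg...gggggggggggggggggggggggggggg
238 gggggggggggggggggggggggggggggggg.......ggg.ggggggggggggggggggggggggggg
244 gggggggggggggggggggggggggggggggggggggggg..gggggggggggggggggggggggggggg
250 gggggggggggggggggggggggggggggggg..RRR...ggg.gggggggggggggggggggggggggg
256 ggggggggggggggggggggggggggggg.RRRRRRRRRRRR.g.ggggggggggggggggggggggggg
262 ggggggggggggggggggggggggggg.RRRRRRRRRRRRRRRRgggggggggggggggggggggggggg
268 ggggggggggggggggggggggggggRRRRRRRRRRR..RRRRRRggggggggggggggggggggggggg
274 gggggggggggggggggggggggggRRRR...R.RRR...R..RRRgggggggggggggggggggggggg
280 gg.........ggggggggggggg.RRRRRRRRRRRRRRRRRRRRRRggggggggggggggggggggggg
286 ...............gggggggggR...RRRR......RRRR...RR.gggggggggggggggggggggg
292 ..................gggggggggg#RRRR.....RRR#ggg.RRgggggggggggggggggggggg
298 ....................gggggggg#RRRRRRRRRRRR#ggggRRgggggggggggggggggggggg
304 ....................###gggg##RRRRRRRRRRRR##ggg
[... 449 characters left out ...]
##########ggggggg#######g
346 #########ggg################g.RRRRRRRRRRR################gggg######gg#
352 ############################gggg.......ggg############################
358 ############################gggggggggggggg############################
364 ############################gggggggggggggg############################
370 ############################gggggggggggggg#################g##########
376 ############################gggggggggggggg#################gg#########
382 #################g########ggggggggggggg...#g########g#################
388 #########################gggggggggg.........##########################
394 #########################ggggggg............##########################
```

The numbers show the fingertips passed just above the lid. They sit roughly 30–35 mm higher than the reported TCP, and the jar is untouched. I'll open, go lower and close again.

carry_out([
  {"slide": [0,0,-5],"roll": 0,"jaw": 85},
  {"slide": [0,0,-5],"roll": 0,"jaw": 85},
  {"slide": [0,0,-5],"roll": 0,"jaw": 85},
  {"slide": [0,0,-5],"roll": 0,"jaw": 85},
  {"slide": [0,0,0],"roll": 0,"jaw": 85},
  {"slide": [1,0,10],"roll": 0,"jaw": 85},
  {"slide": [1,0,20],"roll": 0,"jaw": 85},
  {"slide": [1,0,30],"roll": 0,"jaw": 85},
  {"slide": [1,0,30],"roll": 0,"jaw": 85},
  {"slide": [1,0,30],"roll": 0,"jaw": 60},
  {"slide": [1,0,30],"roll": 0,"jaw": 55},
  {"slide": [1,0,30],"roll": 0,"jaw": 50},
  {"slide": [1,0,30],"roll": 0,"jaw": 46},
  {"slide": [1,0,30],"roll": 0,"jaw": 42},
  {"slide": [1,0,30],"roll": 0,"jaw": 38},
  {"slide": [1,0,30],"roll": 0,"jaw": 35},
  {"slide": [1,0,30],"roll": 0,"jaw": 35},
], newtons=40)

```text
clock: 20.6
position: [0.5331, -0.3455, 0.047]
tcp_rot: [0.674, 3.068, -0.0]
contact_force: [0.7, 0.9, 5.7]
grip_width: 0.0431
finger_force: 40.7
```

```bash
python3 lid.py;  python3 - <<'E'
from h import *
exec(open("lid.py").read().split("o,im")[0])
im=cv2.imread("pics/w9.png")[:,:,::-1];m=red(im);mx=im.max(2).astype(int);mn=im.min(2)
for y in range(220,380,8):
    print(y,"".join("R" if m[y,x] else "#" if mx[y,x]<60 else "g" if mx[y,x]-mn[y,x]<25 else "." for x in range(180,460,5)))
E
```

```text
[ 0.5331 -0.3455  0.047 ] 0.04309470047517627 40.70180833339691
wrist (258, 273, 120, 125) 11525.0 [ 0.5349 -0.346   0.1   ]
wrist (636, 272, 4, 29) 45.0 [ 0.566  -0.2306  0.1   ]
wrist (597, 220, 35, 68) 74.5 [ 0.5499 -0.2357  0.1   ]
wrist (563, 218, 30, 17) 44.0 [ 0.5344 -0.2452  0.1   ]
side (340, 194, 14, 10) 102.0 [ 0.5766 -0.1899  0.1   ]
side (376, 182, 9, 9) 52.0 [ 0.5242 -0.3381  0.1   ]
top (428, 210, 16, 16) 184.5 [ 0.5774 -0.2018  0.1   ]
expected side/top lid px [378.3688 185.2372] [486.4621 232.2941]
220 gggggggggggggggggggggggggggggggggggggggggggggggggggggggg
228 gggggggggggggggggggggggggggggggggggggggggggggggggggggggg
236 ggggggggggggggggggggggggg........ggggggggggggggggggggggg
244 ggggggggggggggggggggggg.g...g.....gggggggggggggggggggggg
252 ggggggggggggggggggggggggggggggggg...gggggggggggggggggggg
260 ggggggggggggggggggggggg.gggg.ggg.gg.gggggggggggggggggggg
268 ggggggggggggggggggggg.ggggggggggggg.gggggggggggggggggggg
276 ggggggggggggggggggggggg.RRRRRRRR.ggg.ggggggggggggggggggg
284 gggggggggggggggggggggRRRRRRRRRRRRRR.gggggggggggggggggggg
292 ggggggggggggggggg#g.RRRRRRRRRRRRRRRRRgg#gggggggggggggggg
300 .........ggggggg##RRRRR.RRRRR...RRRRR.g#gggggggggggggggg
308 ..........##ggg##RRRR..RR.RRRR..R..RRRR##ggg##gggggggggg
316 .........##gggg##RRRRRRRRRR..RRRRRRRRRR##gggg##ggggggggg
324 ........###ggg###RRRRRRR.......RRRRRRRR###gggg##gggggggg
332 ggg...g####ggg##RRRRRRRRRRRR.RRRRRRRRRRR##ggg####ggggggg
340 gggg###g####gg##RRRRRRRRRRRRRRRRRRRRRRRR##gg####gg##gggg
348 ggg#############RRRRRRRRRRR.RRRRRRRRRRRR#############ggg
356 ################RRRRRRRRRRRRRRRRRRRRRRRR################
364 ################.RRRRRRRRRRRRRRRRRRRRRRg################
372 ################...RRRRRRRRRRR...RRRRR.g################
```

carry_out([
  {"slide": [0,0,-3],"roll": 0,"jaw": 35},
  {"slide": [0,0,-10],"roll": 0,"jaw": 35},
  {"slide": [0,0,-30],"roll": 0,"jaw": 35},
  {"slide": [0,0,-60],"roll": 0,"jaw": 35},
  {"slide": [0,0,-95],"roll": 0,"jaw": 35},
  {"slide": [0,0,-130],"roll": 0,"jaw": 35},
  {"slide": [0,0,-150],"roll": 0,"jaw": 35},
  {"slide": [0,0,-150],"roll": 0,"jaw": 35},
  {"slide": [0,0,-150],"roll": 0,"jaw": 35},
], newtons=50)

```text
clock: 21.88
position: [0.5321, -0.3453, 0.1952]
tcp_rot: [-0.674, -3.067, -0.001]
contact_force: [0.3, 0.1, -2.8]
grip_width: 0.0428
finger_force: 50.9
```

```bash
python3 lid.py; python3 - <<'E'
from h import *
go(.46,-.17,.197,73);go(.44,.03,.197,81.3);go(.472,.029,.197,81.3)
E
```

```text
[ 0.5321 -0.3453  0.1952] 0.042791861065193254 50.92929482460022
wrist (258, 273, 120, 125) 11490.0 [ 0.6105 -0.381   0.1   ]
wrist (480, 186, 70, 59) 3117.0 [ 0.5808 -0.2013  0.1   ]
side (340, 194, 14, 10) 102.0 [ 0.5766 -0.1899  0.1   ]
top (499, 228, 17, 8) 63.0 [ 0.5353 -0.4053  0.1   ]
top (428, 210, 16, 16) 184.5 [ 0.5774 -0.2018  0.1   ]
expected side/top lid px [378.3688 185.2372] [486.4621 232.2941]
slide [139.  128.9  -1.5] roll -7.8 tool yaw 65.2 tilt [-0.002  0.001 -1.   ]
slide [241.1 302.1  -1.2] roll -16.1 tool yaw 65.2 tilt [-0.002  0.001 -1.   ]
slide [211.6 314.6  -1.2] roll -16.1 tool yaw 65.2 tilt [-0.002  0.001 -1.   ]
```

carry_out([
  {"slide": [12,10,0],"roll": 0,"jaw": 35},
  {"slide": [35,32,0],"roll": -2,"jaw": 35},
  {"slide": [62,58,0],"roll": -4,"jaw": 35},
  {"slide": [90,84,0],"roll": -5,"jaw": 35},
  {"slide": [116,107,0],"roll": -6,"jaw": 35},
  {"slide": [139,130,0],"roll": -8,"jaw": 35},
  {"slide": [158,160,0],"roll": -9,"jaw": 35},
  {"slide": [176,190,0],"roll": -11,"jaw": 35},
  {"slide": [194,220,0],"roll": -13,"jaw": 35},
  {"slide": [212,250,0],"roll": -14,"jaw": 35},
  {"slide": [228,278,0],"roll": -16,"jaw": 35},
  {"slide": [238,297,0],"roll": -16,"jaw": 35},
  {"slide": [241,302,0],"roll": -16,"jaw": 35},
  {"slide": [241,302,0],"roll": -16,"jaw": 35},
  {"slide": [241,302,0],"roll": -16,"jaw": 35},
])

```text
clock: 23.9
position: [0.4407, 0.0288, 0.1965]
tcp_rot: [-0.243, -3.132, 0.0]
contact_force: [-0.3, -0.3, -1.4]
grip_width: 0.043
finger_force: 51.0
```

```bash
python3 - <<'E'
from h import *
np.set_printoptions(precision=4,suppress=True)
o,im,C=wrist("w10");h=cv2.cvtColor(im,cv2.COLOR_RGB2HSV);print(o["position"],o["grip_width"])
m=((h[...,0]>100)&(h[...,0]<125)&(h[...,1]>130)).astype(np.uint8)
for c in cv2.findContours(m,0,1)[0]:
    if cv2.contourArea(c)>200:
        print(cv2.boundingRect(c))
        for p in cv2.approxPolyDP(c,3,True)[:,0]:
            X=onz(C,p,.0845);print(p,X,"u %.4f v %.4f"%(X[0]*.9885-X[1]*.1513,X[0]*.1513+X[1]*.9885))
mx=im.max(2).astype(int);mn=im.min(2)
for y in range(130,400,9):
    print(y,"".join("B" if m[y,x] else "#" if mx[y,x]<60 else "g" if mx[y,x]-mn[y,x]<25 else "." for x in range(120,520,6)))
P=o["position"];print("tcp u %.4f v %.4f"%(P[0]*.9885-P[1]*.1513,P[0]*.1513+P[1]*.9885))
E
```

```text
[0.4407 0.0288 0.1965] 0.04296607252666898
(264, 379, 24, 26)
[269 379] [ 0.573  -0.0371  0.0845] u 0.5721 v 0.0500
[264 404] [ 0.5992 -0.047   0.0845] u 0.5994 v 0.0442
[273 404] [ 0.6005 -0.0386  0.0845] u 0.5995 v 0.0527
[278 395] [ 0.5914 -0.0321  0.0845] u 0.5895 v 0.0578
[287 395] [ 0.5927 -0.0237  0.0845] u 0.5895 v 0.0662
(347, 371, 36, 34)
[382 404] [0.6164 0.0634 0.0845] u 0.5997 v 0.1559
[374 371] [0.5796 0.06   0.0845] u 0.5638 v 0.1469
[355 392] [0.5993 0.0398 0.0845] u 0.5864 v 0.1300
[347 395] [0.6014 0.032  0.0845] u 0.5897 v 0.1226
[365 395] [0.604  0.0487 0.0845] u 0.5897 v 0.1395
[371 404] [0.6148 0.0531 0.0845] u 0.5997 v 0.1455
(273, 217, 100, 76)
[275 219] [ 0.4256 -0.0036  0.0845] u 0.4212 v 0.0608
[274 277] [ 0.4749 -0.0138  0.0845] u 0.4715 v 0.0582
[284 249] [ 0.4518 -0.0009  0.0845] u 0.4467 v 0.0674
[294 235] [0.4412 0.0094 0.0845] u 0.4347 v 0.0760
[323 225] [0.4365 0.0343 0.0845] u 0.4263 v 0.0999
[352 242] [0.4545 0.0559 0.0845] u 0.4408 v 0.1240
[370 291] [0.5003 0.0655 0.0845] u 0.4846 v 0.1405
[372 223] [0.4411 0.0741 0.0845] u 0.4248 v 0.1400
[368 2
[... 1526 characters left out ...]
......#ggg##gggggggggggggggggg
319 ggggggggggggggggg##ggg##...................##gg##gggggggggggggggggg
328 gggggggggggggggg###gg###...................##ggg##ggggggggggggggggg
337 gggggggggggggg######g##....................##gg######gggggggggggggg
346 ggg######gggg##########....................##########ggggg######ggg
355 #######################....................#######################g
364 ########################...................########################
373 #######################...................B.#######################
382 #######################..B...............BBg#######################
391 ######################...BB.............BBBB.######################
tcp u 0.4312 v 0.0951
```

carry_out([
  {"slide": [-10,2,0],"roll": 0,"jaw": 35},
  {"slide": [-22,5,0],"roll": 0,"jaw": 35},
  {"slide": [-27,5,0],"roll": 0,"jaw": 35},
  {"slide": [-27,5,0],"roll": 0,"jaw": 35},
  {"slide": [-27,5,15],"roll": 0,"jaw": 35},
  {"slide": [-27,5,35],"roll": 0,"jaw": 35},
  {"slide": [-27,5,55],"roll": 0,"jaw": 35},
  {"slide": [-27,5,70],"roll": 0,"jaw": 35},
  {"slide": [-27,5,78],"roll": 0,"jaw": 35},
  {"slide": [-27,5,82],"roll": 0,"jaw": 35},
  {"slide": [-27,5,82],"roll": 0,"jaw": 35},
])

```text
clock: 25.32
position: [0.4682, 0.0305, 0.1147]
tcp_rot: [0.241, 3.132, -0.0]
contact_force: [-0.3, 0.9, -1.4]
grip_width: 0.0432
finger_force: 51.0
```

carry_out([
  {"slide": [0,0,2],"roll": 0,"jaw": 35},
  {"slide": [0,0,4],"roll": 0,"jaw": 35},
  {"slide": [0,0,5],"roll": 0,"jaw": 35},
  {"slide": [0,0,5],"roll": 0,"jaw": 35},
])

```text
clock: 25.82
position: [0.468, 0.0305, 0.1096]
tcp_rot: [-0.241, -3.132, 0.0]
contact_force: [0.5, 0.2, -1.9]
grip_width: 0.0429
finger_force: 51.0
```

carry_out([
  {"slide": [0,0,1],"roll": 0,"jaw": 35},
  {"slide": [0,0,2],"roll": 0,"jaw": 35},
  {"slide": [0,0,2],"roll": 0,"jaw": 35},
])

```text
clock: 26.2
position: [0.468, 0.0305, 0.1075]
tcp_rot: [-0.241, -3.132, 0.0]
contact_force: [-0.4, -0.9, -0.8]
grip_width: 0.0428
finger_force: 51.0
```

carry_out([
  {"slide": [0,0,0.7],"roll": 0,"jaw": 35},
  {"slide": [0,0,1.4],"roll": 0,"jaw": 35},
  {"slide": [0,0,1.4],"roll": 0,"jaw": 35},
])

```text
clock: 26.58
position: [0.4682, 0.0305, 0.1063]
tcp_rot: [0.241, 3.132, -0.0]
contact_force: [-1.2, -0.2, 2.1]
grip_width: 0.0433
finger_force: 51.0
```

carry_out([
  {"slide": [0,0,0.5],"roll": 0,"jaw": 44},
  {"slide": [0,0,0.5],"roll": 0,"jaw": 48},
  {"slide": [0,0,0.5],"roll": 0,"jaw": 54},
  {"slide": [0,0,0.5],"roll": 0,"jaw": 62},
  {"slide": [0,0,0.5],"roll": 0,"jaw": 75},
  {"slide": [0,0,0.5],"roll": 0,"jaw": 80},
  {"slide": [0,0,-5],"roll": 0,"jaw": 80},
  {"slide": [0,0,-20],"roll": 0,"jaw": 80},
  {"slide": [0,0,-50],"roll": 0,"jaw": 80},
  {"slide": [0,0,-90],"roll": 0,"jaw": 80},
  {"slide": [0,0,-130],"roll": 0,"jaw": 80},
  {"slide": [0,0,-150],"roll": 0,"jaw": 80},
  {"slide": [0,0,-150],"roll": 0,"jaw": 80},
  {"slide": [0,0,-150],"roll": 0,"jaw": 80},
], newtons=30)

```text
clock: 28.32
position: [0.4677, 0.0305, 0.2558]
tcp_rot: [-0.241, -3.132, 0.0]
contact_force: [-0.5, -0.5, -0.5]
grip_width: 0.0802
finger_force: 0.0
```

```bash
python3 - <<'E'
from h import *
exec(open("lid.py").read().split("o,im")[0])
uv=lambda X:"u %.4f v %.4f"%(X[0]*.9885-X[1]*.1513,X[0]*.1513+X[1]*.9885)
o,im,C=wrist("w11");h=cv2.cvtColor(im,cv2.COLOR_RGB2HSV);print(o["position"],o["finger_force"])
for c in cv2.findContours(red(im),0,1)[0]:
    if cv2.contourArea(c)>300:
        (x,y),r=cv2.minEnclosingCircle(c);print("lid",x,y,r,cv2.boundingRect(c),uv(onz(C,(x,y),.06+.1)))
m=((h[...,0]>100)&(h[...,0]<125)&(h[...,1]>130)).astype(np.uint8)
for c in cv2.findContours(m,0,1)[0]:
    if cv2.contourArea(c)>300:
        for p in cv2.approxPolyDP(c,3,True)[:,0]:print(p,uv(onz(C,p,.0845)))
s=ctrl.grab_frame("side");cv2.imwrite("pics/s11.png",s[:,:,::-1])
for c in cv2.findContours(red(s),0,1)[0]:
    b=cv2.boundingRect(c)
    if cv2.contourArea(c)>40 and b[0]>290 and b[1]<300:print("side red",b)
print("expect lid top/bottom", proj(cam("side"),[.470,.0305,.166]),proj(cam("side"),[.470,.0305,.145]))
hs=cv2.cvtColor(s,cv2.COLOR_RGB2HSV);h7=cv2.cvtColor(cv2.imread("pics/s7.png"),cv2.COLOR_BGR2HSV)
for q in(h7,hs):
    m=((q[...,0]>100)&(q[...,0]<125)&(q[...,1]>130)).astype(np.uint8);m[:,:300]=0;m[:,380:]=0;m[:150]=0;m[290:]=0
    print("rack side",[cv2.boundingRect(c) for c in cv2.findContours(m,0,1)[0] if cv2.contourArea(c)>100])
E
```

```text
[0.4677 0.0305 0.2558] 0.0
lid 515.0 461.477783203125 28.914249420166016 (492, 434, 47, 46) u 0.6768 v 0.2865
lid 116.0 356.5 25.811918258666992 (91, 334, 49, 37) u 0.5643 v -0.0719
lid 317.9222717285156 235.40487670898438 29.01578712463379 (290, 207, 57, 58) u 0.4575 v 0.1016
lid 638.0 155.0 31.016223907470703 (628, 124, 12, 63) u 0.3972 v 0.3363
[275 181] u 0.4228 v 0.0607
[277 293] u 0.5381 v 0.0589
[266 328] u 0.5784 v 0.0459
[272 329] u 0.5796 v 0.0522
[277 317] u 0.5655 v 0.0580
[349 316] u 0.5645 v 0.1343
[355 320] u 0.5691 v 0.1408
[355 329] u 0.5798 v 0.1411
[363 329] u 0.5798 v 0.1496
[355 294] u 0.5393 v 0.1400
[358 183] u 0.4249 v 0.1400
side red (337, 210, 17, 15)
side red (340, 194, 14, 10)
expect lid top/bottom [346.1227 213.5926] [345.9386 220.648 ]
rack side [(313, 205, 52, 54)]
rack side [(313, 205, 51, 55)]
```

```bash
python3 -c "
from station import ctrl
print(ctrl.close_job())"
```

```text
the job is handed in; nothing more can be done
None
```

I hung the blue rack on the screw at the slot's end, stood the green-label jar upright in its front bay, and handed the job in at about 28 s on the clock; the final camera check showed both in place, but the hand-in call gave no verdict.

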